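# Point out the stunted seedling for the record clip

## Task

Record a short clip that shows which seedling is stunted: with the fingertips push the recorder's lever right over, away from the robot, to start recording; then point down at the smallest of the three seedlings, fingertips about 3 cm straight above the top of its stem, hold there for two seconds, and then push the lever all the way back to stop. Do not touch any plant or pot, leave the bottle and the brush alone, and finish clear of everything.

Things in the scene. Friction and masses are not known exactly. Their poses are not given: they have to be found in the camera images.
- seedling_small: The stunted cucumber seedling: only two small smooth oval leaves, level, each reaching 38 mm from the stem at about 104 mm height; top of the stem 115 mm above the pot's underside, the lowest of the three. Pot 64 mm across and 75 mm tall, wrapped in crumpled foil, standing loose on the floor of the red tray. Origin: centre of the pot's underside, z up along the stem.
- small_top (a point): Top of the small seedling's stem, its highest point, on the pot's axis, 115 mm above the pot's underside.
- seedling_middle: Seedling with four lobed leaves, reaching up to 72 mm from the stem; 160 mm tall with its pot. Not to be touched. Pot 64 mm across and 75 mm tall, wrapped in crumpled foil, standing loose on the floor of the red tray. Origin: centre of the pot's underside, z up along the stem.
- seedling_large: Seedling with six large lobed leaves, reaching up to 80 mm from the stem; 200 mm tall with its pot. Not to be touched. Pot 64 mm across and 75 mm tall, wrapped in crumpled foil, standing loose on the floor of the red tray. Origin: centre of the pot's underside, z up along the stem.
- tray: Fixed red plastic tray, 240 x 520 x 25 mm, walls and floor 4 mm, long side along its y. The three pots stand in a row along it, about 170 mm apart, in any order. Origin: centre of its underside.
- recorder: Fixed grey control box, 130 (its x) x 100 (its y) x 45 mm, with a T-handled lever on its top. Origin: centre of its underside; its x axis points away from the robot, turned up to 0.5 rad either way. The lever swings in the box's x-z plane about the point 45 mm above the origin.
- rec_lever (a joint): Lever angle, rad: about 0 = leaning 0.5 rad from upright towards the box's -x (robot) side, recorder stopped; 1.0 = leaning 0.5 rad towards its +x side, recording (from 0.88 up); stopped again below 0.12. Mechanical stops at 0 and 1.0; it stays where it is left and moves with about 1.5 N pushed at its bar.
- lever_bar (a point): Middle of the lever's black cross bar: 48 mm long across (the box's y), 16 mm thick, 65 mm from the pivot on a 10 mm steel rod; 102 mm above the bench at either stop, 110 mm when upright. It moves with the lever, 31 mm to either side of the box's middle.
- bottle: Loose white plastic bottle, 60 mm across, 150 mm tall, standing beyond the recorder. To be left alone. Origin: centre of its underside.
- brush: Loose small brush, 160 mm long, lying on the bench beyond the tray, along its far side. To be left alone. Origin: its middle, at the underside.
Mind the look-alikes: they are no part of the job. Leave any yellow look-alike of the seedling_small alone. Several things have the shape of the recorder; the one meant has the colours described above.

How it is judged:
By the outcome, as a careful person would: the job done as asked, in the order asked, and still so for the second after the job is handed in, with the robot touching nothing.
It also fails if it takes over 54 s, if anything falls off the work surface, if the arm or the gripper's body presses on something with over 40 N, if the wrist force passes 120 N, or if a joint passes its speed limit or range.

## Robot

A 6-joint arm with a two-finger parallel gripper is mounted at the origin on the work surface. World frame = base frame: x ahead of the robot, y to its left, z up, the work surface at z = 0. Lengths are in m, angles in degrees, forces in N, time in s.
With the tool pointing down it reaches from about 0.4 to 0.825 m from the base axis. Payload 7 kg.
Tool frame: the origin (TCP) lies on the front face of the gripper's body, between the roots of the fingers; the fingertips stand 66 mm ahead of it and the grasp point (between the pads) lies 47 mm ahead of it (nose_length is the distance from the TCP to the fingertips, in m); y points along the fingers, z is the direction in which the jaws open and shut, and the axes are right-handed (so a half turn about y gives the same grasp; the last joint's range is limited). The gripper opens to 88 mm and grips with 3 to 60 N. Pads are 19 mm wide; open, the fingers measure 130 mm over their backs; the gripper's body (78 mm by 193 mm) begins 47 mm behind the grasp point.
Start: joints at [-58.493, 20.546, 0.682, 0, -70.136, -16.507], TCP at [0.175, -0.652, 0.292] pointing down, gripper open.
Joint ranges: [-176.03, 176.03], [-82.01, 121.73], [-58.28, 71.71], [-173.87, 95.51], [-174.79, -0.11], [-173.66, 173.66]. Speed limits (degrees/s): [136.94, 136.94, 172.46, 180, 180, 180].

## Interface

Orientations are given as [roll, pitch, yaw] about the fixed x, y, z axes, in that order (R = Rz(yaw) Ry(pitch) Rx(roll)).
In Python, from plant import get_state, capture, close_job, nose_length gives the robot as it stands.
- The arm moves only by the tool apply_moves, never from a script. Its argument "rows" is a list of rows, each a list of 2 entries, a list of its own where there are three numbers: the shift along the tool's x, y, z in m, then the turn about the tool's y in degrees. In form: [[[tx, ty, tz], yaw], ...]. A call has 1 to 20 rows; each row is the pose to reach, as a shift and turn from the pose commanded when the call began, along the tool's axes at that moment; what a row does not reach only later rows make up. A row lasts 1/8 s, in which the tool goes at most 62.5 mm and 10.7 degrees, less where a joint would pass 70% of its speed; a pose out of reach is approached as far as the arm can. A call with a gripper value outside its range is refused whole. "gripper" is the opening, from 0 (shut) to 1 (fully open), set as the call begins (left out, the last holds). The fingers move at their own pace and stop on an object; "grip_force" is the grip in N (left out, the last holds). Time passes only in rows, so rows that repeat a pose let the fingers close. It gives the time, the measured TCP pose, the force and the opening at its end, in the units of the state.
- get_state(): the state, without advancing time (a new reading comes with each control period).
- capture(name): name is "scene" or "top" or "wrist"; returns a dict with "pixels" (480x640x3 uint8, blue, green, red), "z_map" (480x640 float32, m along the optical axis (not along the pixel's ray), 0 where there is no reading), "intrinsics" (3x3 intrinsics, pixels), "rvec" (rotation vector, rad) and "tvec" (3), from world to camera coordinates, as OpenCV has them; the wrist camera has in their place "mount" (4x4, takes a point from camera to tool coordinates, whose origin is the TCP and whose axes are the tool frame's). Camera axes: x right, y down, z forward; pixel columns grow to the right and rows downward; lengths in m; the calibration is good to about 2 mm. The wrist camera is an equidistant fisheye: a pixel r from the principal point sees the ray r / f radians off the axis. A picture is of the moment at which its call begins: read the wrist's pose just before it.
- close_job(): hands the job in, once; it reports no verdict.
The state is a dict: "time_s": time; "joints": joint angles; "qd": joint speeds; "joint_torque": joint torques, N m; "tcp_pos": TCP position; "eef_rot": TCP orientation; "contact_force": force on the tool from outside, world axes, zero at the start; "moment": the same for the moment, N m; "gripper_width": finger opening in m.
Only numpy, scipy, OpenCV 4.12 (cv2) and the standard library are available. Lean on these libraries where they do the work, as an engineer would, in place of code of your own. Each camera call takes 0.05 s, during which the arm holds its last target.

## Working session

There is one attempt and no reset: what is moved stays moved. The work goes in short steps, Python scripts to look and compute and a tool call to move; the robot and the scene stay as the last step left them, time stands still between calls to the robot, and variables do not carry over. Pictures are saved under pics/ and viewed, and the job is handed in when it is done.

Besides the shell and the picture viewer there is one more tool, called after ">>>" as a command line: name --argument value ..., lists and objects as JSON in quotes. apply_moves: Moves the arm, as the interface text tells. Its arguments: {"type":"object","properties":{"rows":{"type":"array"},"gripper":{"type":"number"},"grip_force":{"type":"number"}},"required":["rows"]}

```bash
mkdir -p pics; cat > h.py <<'E'
import numpy as np, cv2
from plant import get_state, capture, nose_length
def save(c,n): cv2.imwrite('pics/'+n,c['pixels'])
def world(c,u,v,z=None):
    K=np.array(c['intrinsics']);R=cv2.Rodrigues(np.array(c['rvec'],float))[0];t=np.array(c['tvec'],float).ravel()
    u=np.asarray(u,float);v=np.asarray(v,float)
    d=np.stack([(u-K[0,2])/K[0,0],(v-K[1,2])/K[1,1],np.ones_like(u)],-1)
    if z is None:
        zz=c['z_map'][v.astype(int),u.astype(int)]
        return (d*zz[...,None]-t)@R
    o=-R.T@t; w=d@R
    return o+w*((z-o[2])/w[...,2])[...,None]
E
python3 - <<'E'
from h import *
import pickle
print(get_state(),nose_length)
for n in('scene','top'):
    c=capture(n);save(c,n+'0.png');pickle.dump(c,open(n+'.pkl','wb'));print(n,c['rvec'],c['tvec'],c['intrinsics'])
E
```

```text
{'time_s': 0.0, 'joints': array([-5.84949950e+01,  2.05901626e+01,  6.34389164e-01, -2.01779600e-02,
       -7.01361578e+01, -1.65063665e+01]), 'qd': array([ 0.00958732, -0.02466244,  0.07847726,  0.04699226, -0.03074537,
        0.02126932]), 'joint_torque': array([ 1.08209399e-03, -5.82713950e+01,  2.93052542e+01,  6.99670315e+00,
        6.77254808e-03, -2.28512208e-04]), 'tcp_pos': array([ 0.17456642, -0.65164264,  0.29124146]), 'eef_rot': array([-8.99064675e+01,  7.93523166e-03,  1.49917736e+01]), 'contact_force': array([ 0.22524363, -0.45728809,  0.02362662]), 'moment': array([0.00128233, 0.01142965, 0.00154833]), 'gripper_width': 0.08804850333346781} 0.0656
scene [ 1.38509502  2.2111627  -0.8443773 ] [ 0.1677259  -0.27821255  1.69354745] [[586.01134178   0.         314.71156648]
 [  0.         586.01134178 229.02495852]
 [  0.           0.           1.        ]]
top [ 2.1371052  -2.18252508  0.08775673] [0.07868869 0.5199124  1.34062723] [[574.74468385   0.         323.80651722]
 [  0.         574.74468385 238.26641388]
 [  0.           0.           1.        ]]
```

View pics/scene0.png

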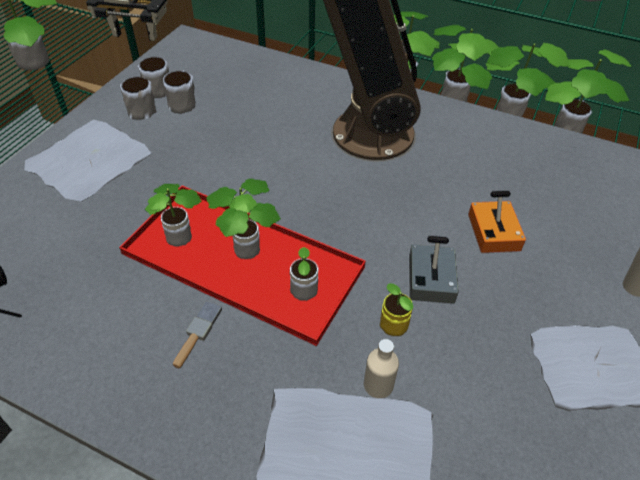

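View pics/top0.png

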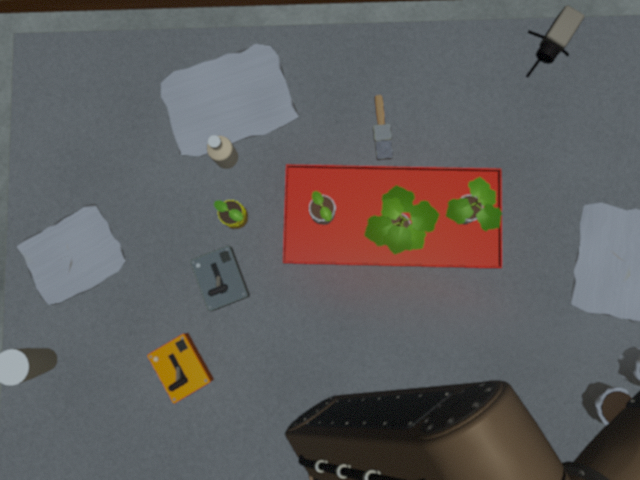

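Scene and top views: the grey recorder is at top (220,278) and the orange look-alike at (180,368). The small foil-pot seedling is in the tray at top (321,207), and the yellow-pot look-alike is outside it at (231,213). The grey box and the foil pot in the red tray fit the description. I'll confirm with a crop and measure.

```bash
python3 - <<'E'
from h import *
import pickle
T=pickle.load(open('top.pkl','rb'));S=pickle.load(open('scene.pkl','rb'))
a=cv2.resize(T['pixels'][170:330,180:380],None,fx=4,fy=4,interpolation=cv2.INTER_CUBIC)[:600]
cv2.imwrite('pics/crop_top.png',a)
a=cv2.resize(S['pixels'][220:350,260:470],None,fx=3.8,fy=3.8,interpolation=cv2.INTER_CUBIC)
cv2.imwrite('pics/crop_scene.png',a)
def P(*a):print(a[0],*[np.round(x,4) for x in a[1:]])
# tops by depth
H,W=480,640
vv,uu=np.mgrid[0:H,0:W]
for n,c in(('T',T),('S',S)):
    w=world(c,uu,vv); hsv=cv2.cvtColor(c['pixels'],cv2.COLOR_BGR2HSV); ok=c['z_map']>0
    def reg(name,m):
        m=m&ok; k,l,s,ce=cv2.connectedComponentsWithStats(m.astype(np.uint8))
        for i in range(1,k):
            if s[i,4]>15:
                p=w[l==i]; print(n,name,s[i],'mean',p.mean(0).round(3),'min',p.min(0).round(3),'max',p.max(0).round(3))
    box=(w[...,0]>.2)&(w[...,0]<1.1)&(abs(w[...,1])<.6)&(w[...,2]>-.01)
    reg('dark',box&(hsv[...,2]<45)&(w[...,2]>.08)&(w[...,2]<.13))
    reg('green',box&(hsv[...,0]>33)&(hsv[...,0]<75)&(hsv[...,1]>120)&(w[...,2]>.08)&(w[...,2]<.25))
    reg('boxtop',box&(w[...,2]>.038)&(w[...,2]<.05))
    reg('red',box&((hsv[...,0]<6)|(hsv[...,0]>174))&(hsv[...,1]>150)&(hsv[...,2]>90)&(w[...,2]>.015))
E
```

```text
T dark [209 285  18  10  58] mean [0.404 0.304 0.108] min [0.394 0.286 0.101] max [0.414 0.324 0.113]
T dark [175 377  12   7  45] mean [0.206 0.385 0.108] min [0.201 0.374 0.1  ] max [0.213 0.399 0.114]
T green [ 447  178   54   52 1401] mean [ 0.574 -0.271  0.133] min [ 0.524 -0.326  0.081] max [ 0.634 -0.205  0.161]
T green [ 365  186   73   67 2777] mean [ 0.54  -0.102  0.158] min [ 0.474 -0.18   0.083] max [ 0.622 -0.025  0.207]
T green [313 192  18  29 229] mean [0.587 0.07  0.106] min [0.555 0.051 0.081] max [0.621 0.089 0.117]
T green [215 201  28  21 235] mean [0.581 0.281 0.102] min [0.558 0.251 0.095] max [0.605 0.313 0.117]
T boxtop [219 157  16   9  26] mean [0.707 0.293 0.044] min [0.7   0.278 0.039] max [0.72  0.315 0.049]
T boxtop [238 213   8  13  16] mean [0.568 0.258 0.044] min [0.555 0.253 0.038] max [0.584 0.269 0.05 ]
T boxtop [ 190  246   58   66 2082] mean [0.433 0.317 0.044] min [0.355 0.249 0.038] max [0.507 0.384 0.05 ]
T boxtop [ 147  334   62   46 1649] mean [0.243 0.413 0.044] min [0.2   0.341 0.038] max [0.304 0.483 0.05 ]
T red [287 165 215  43 447] me
[... 1623 characters left out ...]
443 0.317 0.044] min [0.362 0.249 0.038] max [0.515 0.383 0.05 ]
S boxtop [290 280  28  13  81] mean [0.614 0.081 0.044] min [0.586 0.048 0.038] max [0.624 0.102 0.05 ]
S boxtop [381 311  29  16 100] mean [0.611 0.287 0.044] min [0.591 0.252 0.038] max [0.62  0.312 0.05 ]
S boxtop [365 374  30  17  92] mean [0.759 0.308 0.044] min [0.736 0.278 0.038] max [0.767 0.333 0.05 ]
S red [197 192  10   5  16] mean [ 0.453 -0.286  0.023] min [ 0.45  -0.299  0.016] max [ 0.456 -0.274  0.028]
S red [120 215 245 126 776] mean [ 0.633 -0.025  0.023] min [ 0.464 -0.363  0.015] max [0.712 0.166 0.03 ]
S red [273 224  35  15  60] mean [ 0.464 -0.028  0.022] min [ 0.457 -0.078  0.018] max [0.469 0.017 0.028]
```

View pics/crop_top.png

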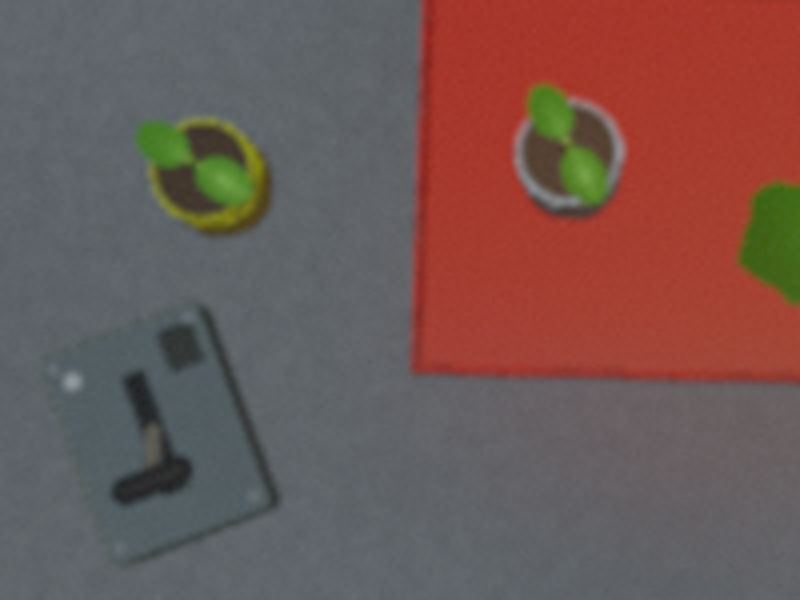

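View pics/crop_scene.png

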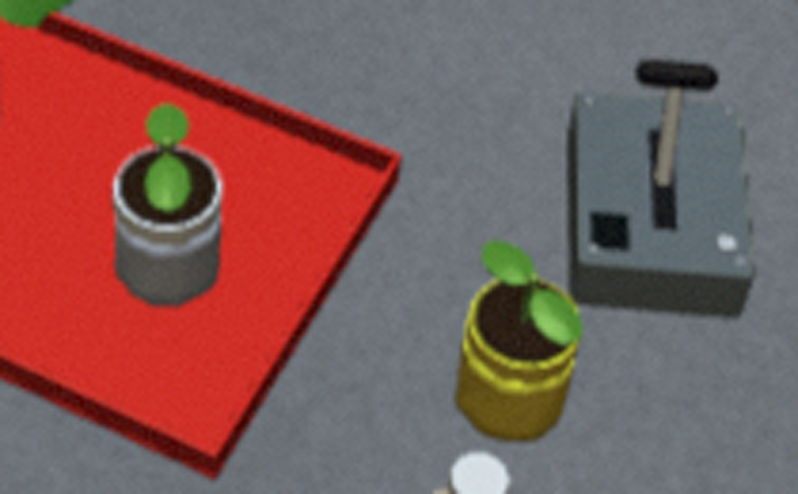

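The crops confirm both targets: the foil pot in the tray, with its stem top at top pixel (322,205.5) and scene (304,258.7), and the grey box. Next I compare ray-plane positions in the two views.

```bash
python3 - <<'E'
from h import *
import pickle
T=pickle.load(open('top.pkl','rb'));S=pickle.load(open('scene.pkl','rb'))
def ray(c,u,v):
    K=c['intrinsics'];R=cv2.Rodrigues(np.array(c['rvec'],float))[0];t=np.array(c['tvec'],float).ravel()
    d=R.T@np.array([(u-K[0,2])/K[0,0],(v-K[1,2])/K[1,1],1]);return -R.T@t,d/np.linalg.norm(d)
def tri(a,b):
    (o1,d1),(o2,d2)=ray(T,*a),ray(S,*b)
    s=np.linalg.lstsq(np.stack([d1,-d2],1),o2-o1,rcond=None)[0]
    p,q=o1+d1*s[0],o2+d2*s[1];return ((p+q)/2).round(4),np.linalg.norm(p-q).round(4)
print('stem',tri((321.7,205.2),(303.9,258.4)), world(T,321.7,205.2,.119),world(S,303.9,258.4,.119))
vv,uu=np.mgrid[0:480,0:640]
for n,c in(('T',T),('S',S)):
    w=world(c,uu,vv);hsv=cv2.cvtColor(c['pixels'],cv2.COLOR_BGR2HSV)
    # grey box top corners
    m=((w[...,2]>.038)&(w[...,2]<.052)&(w[...,1]>.23)&(w[...,1]<.40)&(w[...,0]>.33)&(w[...,0]<.53)).astype(np.uint8)
    k,l,s,_=cv2.connectedComponentsWithStats(m);i=1+s[1:,4].argmax()
    ys,xs=np.where(l==i);P=world(c,xs,ys,.045)[:,:2]
    r=cv2.minAreaRect(P.astype(np.float32)*1000);print(n,'box',r, 'depthz',np.median(w[l==i][:,2]))
    # bar: 
    m=((hsv[...,2]<45)&(w[...,2]>.08)&(w[...,2]<.13)&(w[...,1]>.26)&(w[...,1]<.35)&(w[...,0]>.36)&(w[...,0]<.46))
    ys,xs=np.where(m);print('bar',world(c,xs,ys,.106).mean(0).round(4),cv2.minAreaRect(world(c,xs,ys,.106)[:,:2].astype(np.float32)*1000),xs.mean(),ys.mean())
    # white cap of the bottle
    m=((w[...,2]>.135)&(w[...,2]<.16)&(w[...,0]>.6)&(w[...,1]>.2)&(w[...,1]<.4));ys,xs=np.where(m);print('bottle',world(c,xs,ys,.15).mean(0).round(3),w[m].mean(0).round(3))
    m=(w[...,2]>.03)&(w[...,2]<.3)&(hsv[...,0]>18)&(hsv[...,0]<32)&(hsv[...,1]>150)&(w[...,0]>.5);
    print('yellow pot',w[m].mean(0).round(3),w[m].max(0).round(3),w[m].min(0).round(3))
E
```

```text
stem (array([0.5884, 0.069 , 0.1076]), np.float64(0.0011)) [0.58637682 0.06921107 0.119     ] [0.59701795 0.07259772 0.119     ]
T box ((431.8078308105469, 316.0960388183594), (129.650146484375, 100.95169067382812), 19.928495407104492) depthz 0.04366260510212004
bar [0.4036 0.304  0.106 ] ((404.4086608886719, 305.7603759765625), (14.106668472290039, 40.533260345458984), 14.053567886352539) 218.20689655172413 289.6034482758621
bottle [0.728 0.304 0.15 ] [0.729 0.305 0.147]
yellow pot [ 0.571 -0.017  0.112] [0.637 0.297 0.193] [ 0.501 -0.326  0.031]
S box ((440.95843505859375, 316.6178894042969), (132.90089416503906, 99.86151885986328), 19.382177352905273) depthz 0.04369968505426857
bar [0.4108 0.306  0.106 ] ((410.41497802734375, 306.34185791015625), (14.513652801513672, 43.768489837646484), 26.27805519104004) 437.68224299065423 239.54205607476635
bottle [0.74  0.305 0.15 ] [0.739 0.304 0.147]
yellow pot [0.607 0.23  0.065] [0.927 0.313 0.165] [ 0.528 -0.426  0.03 ]
```

The two fixed views disagree by about 9 mm in x. I'll raise the arm and swing it over so the wrist camera can settle which is right.

>>> apply_moves --rows '[[[0.02,-0.04,0.02],0],[[0.06,-0.07,0.05],0],[[0.105,-0.07,0.08],0],[[0.15,-0.07,0.115],0],[[0.195,-0.07,0.15],0],[[0.24,-0.07,0.185],0],[[0.28,-0.07,0.215],0],[[0.32,-0.07,0.245],0],[[0.357,-0.07,0.28],0],[[0.38,-0.07,0.33],0],[[0.4,-0.07,0.38],0],[[0.42,-0.07,0.43],0],[[0.44,-0.07,0.48],0],[[0.46,-0.07,0.53],0],[[0.48,-0.07,0.58],0],[[0.5,-0.07,0.62],0],[[0.514,-0.07,0.65],0],[[0.514,-0.07,0.662],0],[[0.514,-0.07,0.662],0],[[0.514,-0.07,0.662],0]]' --gripper 0 --grip_force 10

```text
time_s: 2.6
tcp_pos: [0.4996, 0.1197, 0.3622]
eef_rot: [-90.0, 0.0, 15.0]
contact_force: [-0.4, 0.3, 0.1]
gripper_width: 0.0006
```

```bash
python3 - <<'E'
from h import *
import pickle
s=get_state();c=capture('wrist');c['st']=s;pickle.dump(c,open('wrist.pkl','wb'));save(c,'wrist1.png')
print(s['tcp_pos'],s['eef_rot'],s['joints'].round(1));print(c['mount'],c['intrinsics'])
c=capture('scene');save(c,'scene1.png');pickle.dump(c,open('scene1.pkl','wb'))
E
```

```text
[0.49959277 0.11972258 0.36221407] [-9.00024709e+01  1.94700256e-03  1.49760942e+01] [  35.4    2.9  -12.8    0.   -74.4 -110.4]
[[-5.93226912e-04  9.58830553e-01  2.83978201e-01 -7.65542697e-02]
 [ 3.77673547e-04 -2.83978016e-01  9.58830717e-01 -9.24138410e-02]
 [ 9.99999753e-01  6.76055240e-04 -1.93661535e-04 -4.40899393e-04]
 [ 0.00000000e+00  0.00000000e+00  0.00000000e+00  1.00000000e+00]] [[371.64829954   0.         322.65893507]
 [  0.         371.64829954 237.57146434]
 [  0.           0.           1.        ]]
```

View pics/wrist1.png

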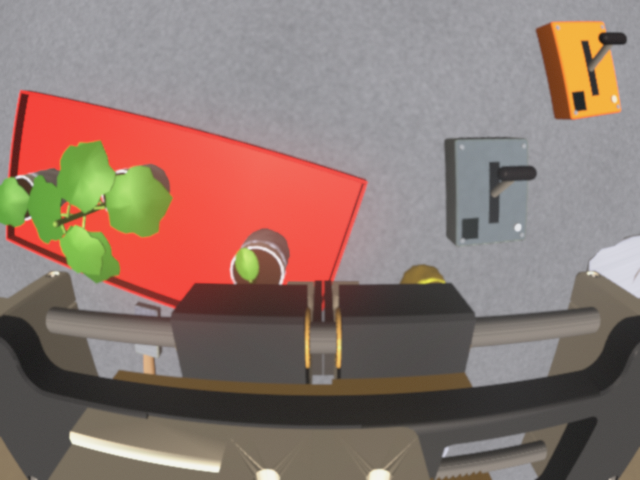

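View pics/scene1.png

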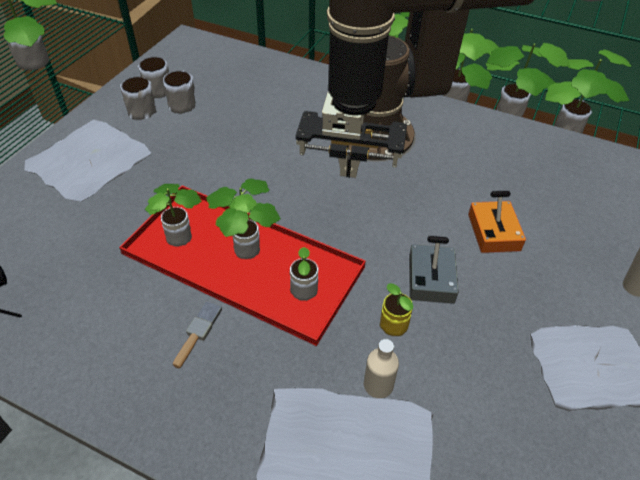

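In the wrist view the grey box top spans about (447,141) to (526,241) and its bar is near (517,173). I'll cast fisheye rays for the box and bar, and use the fingertip in the scene view to check that camera.

```bash
cat >> h.py <<'E'
from scipy.spatial.transform import Rotation as Ro
def wray(c,uv):
    n=cv2.fisheye.undistortPoints(np.array(uv,float).reshape(-1,1,2),np.array(c['intrinsics'],float),np.zeros(4))[:,0]
    d=np.c_[n,np.ones(len(n))];M=np.array(c['mount'],float)
    R=Ro.from_euler('xyz',c['st']['eef_rot'],degrees=True).as_matrix()
    return R@M[:3,3]+c['st']['tcp_pos'], d@(R@M[:3,:3]).T
def wplane(c,uv,z):
    o,d=wray(c,uv);return o+d*((z-o[2])/d[:,2])[:,None]
E
python3 - <<'E'
from h import *
import pickle
c=pickle.load(open('wrist.pkl','rb'));im=c['pixels']
hsv=cv2.cvtColor(im,cv2.COLOR_BGR2HSV)
def rect(m,z,name):
    k,l,s,_=cv2.connectedComponentsWithStats(m.astype(np.uint8));i=1+s[1:,4].argmax();ys,xs=np.where(l==i)
    P=wplane(c,np.c_[xs,ys],z);print(name,s[i],cv2.minAreaRect((P[:,:2]*1000).astype(np.float32)),P.mean(0))
P=wplane(c,[(447,141),(526,138),(527,240),(456,243)],.045);print(P.round(4),P.mean(0))
print('tray corner',wplane(c,[(365,181)],.025))
m=np.zeros((480,640),bool);m[155:195,480:545]=1
rect(m&(hsv[...,2]<60),.104,'bar')
a=cv2.resize(im[120:300,220:550],None,fx=2.4,fy=2.4,interpolation=cv2.INTER_CUBIC);cv2.imwrite('pics/wcrop.png',a)
for n in('top.pkl','scene.pkl'):
    f=pickle.load(open(n,'rb'));print(n,'corner', world(f,285,264,.025) if n[0]=='t' else world(f,364,265,.025))
# fingertip in scene
f=pickle.load(open('scene1.pkl','rb'));K=f['intrinsics']
cv2.imwrite('pics/scrop.png',cv2.resize(f['pixels'][100:200,280:420],None,fx=5,fy=5,interpolation=cv2.INTER_CUBIC))
p,_=cv2.projectPoints(np.array([c['st']['tcp_pos'],c['st']['tcp_pos']-[0,0,.0656],[0,0,0]]),f['rvec'],f['tvec'],K,None);print('proj tcp,tip,base',p[:,0])
E
```

```text
[[0.3965 0.2371 0.045 ]
 [0.3584 0.3353 0.045 ]
 [0.4781 0.385  0.045 ]
 [0.5079 0.288  0.045 ]] [0.43522591 0.31132647 0.045     ]
tray corner [[0.46937745 0.16218872 0.025     ]]
bar [492 165  43  15 347] ((407.5557861328125, 298.681884765625), (14.17348861694336, 52.317832946777344), 16.08974838256836) [0.40708716 0.29944194 0.104     ]
top.pkl corner [0.46225979 0.16120973 0.025     ]
scene.pkl corner [0.48465989 0.16943019 0.025     ]
proj tcp,tip,base [[350.08431011 147.169898  ]
 [348.07821174 173.47564722]
 [372.74907733 132.75620244]]
```

View pics/wcrop.png

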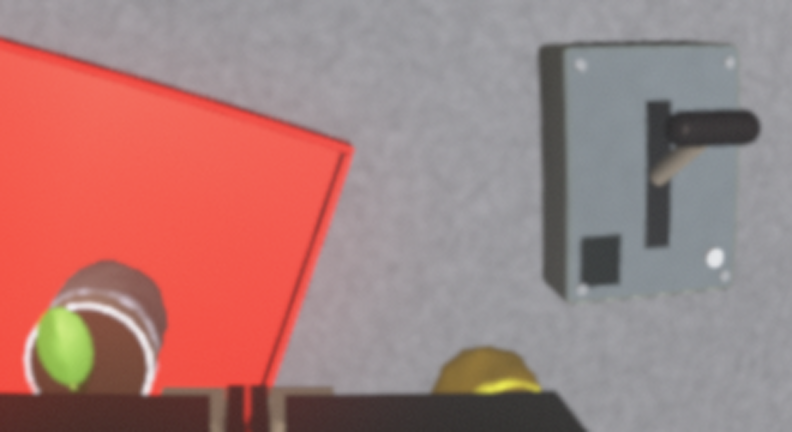

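View pics/scrop.png

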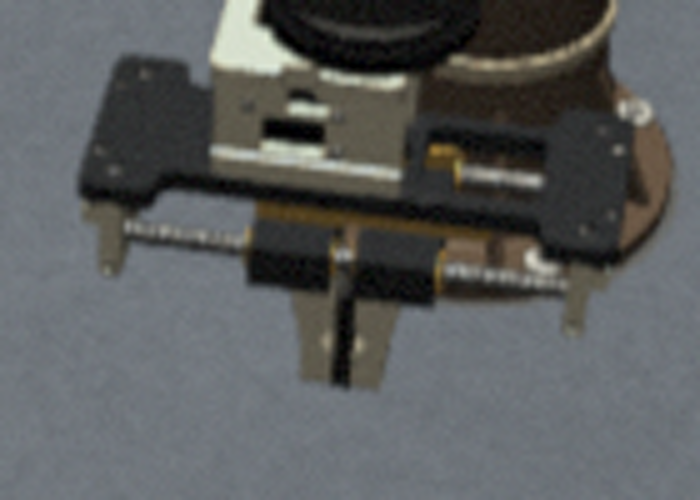

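The fingertip appears about 3 px lower in the scene view than it projects, so that camera is the biased one. The top view agrees better with the wrist, so I use the top view: box centre (.433,.315), yaw about 19.7°. Now moving to the pre-push point 75 mm on the robot side of the box's middle.

>>> apply_moves --rows '[[[-0.02,0.01,0.045],-1],[[-0.04,0.03,0.09],-2],[[-0.06,0.06,0.14],-3],[[-0.08,0.08,0.18],-4],[[-0.088,0.1,0.2],-4.7],[[-0.088,0.14,0.2],-4.7],[[-0.088,0.175,0.2],-4.7],[[-0.088,0.195,0.2],-4.7],[[-0.088,0.206,0.2],-4.7],[[-0.088,0.206,0.2],-4.7],[[-0.088,0.206,0.2],-4.7]]'

```text
time_s: 4.08
tcp_pos: [0.3635, 0.2912, 0.157]
eef_rot: [-90.0, -0.1, 19.7]
contact_force: [0.2, 0.2, -0.7]
gripper_width: 0.0004
```

```bash
python3 - <<'E'
from h import *
import pickle
s=get_state();print(s['tcp_pos'],s['eef_rot'],s['contact_force'])
c=capture('wrist');save(c,'wrist2.png')
c=capture('scene');cv2.imwrite('pics/scene2.png',cv2.resize(c['pixels'][120:320,320:540],None,fx=3,fy=3))
E
```

```text
[0.36351117 0.29124185 0.15701981] [-8.99528387e+01 -6.88557830e-02  1.96933379e+01] [ 0.16449479  0.17354857 -0.67453404]
```

View pics/wrist2.png

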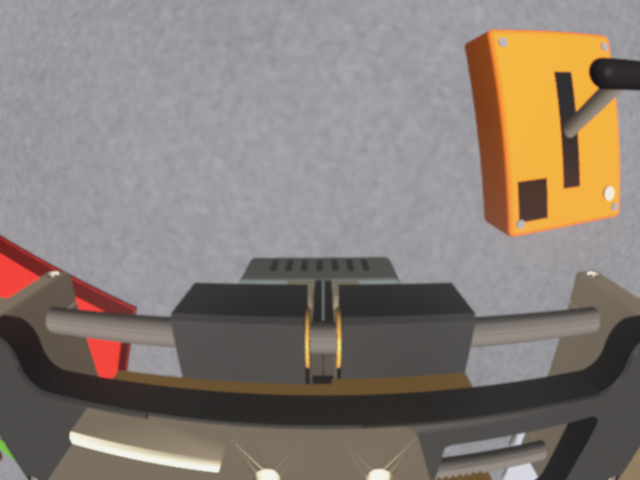

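View pics/scene2.png

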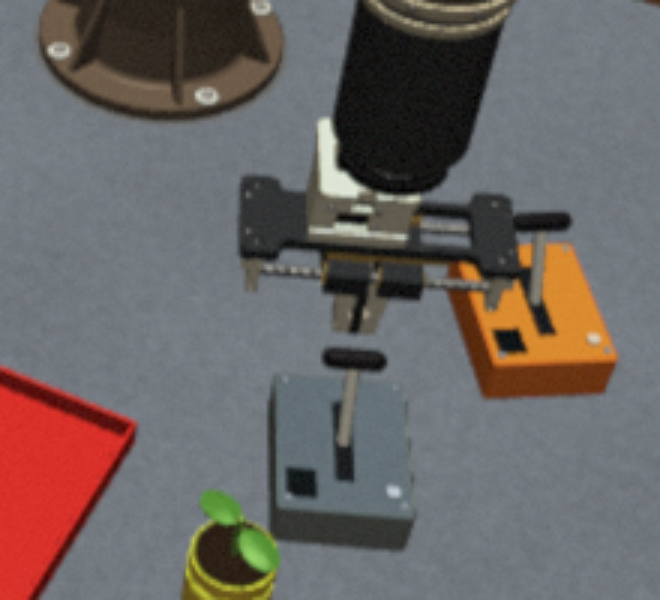

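The fingers are centred behind the bar, and the near box edge is symmetric about the tool at 245–398 px. Now pushing.

>>> apply_moves --rows '[[[0.012,0,0],0],[[0.022,0,0],0],[[0.03,0,0],0],[[0.038,0,0],0],[[0.046,0,0],0],[[0.054,0,0],0],[[0.062,0,0],0],[[0.07,0,0],0],[[0.076,0,0],0],[[0.082,0,0],0],[[0.082,0,0],0],[[0.082,0,0],0]]'

```text
time_s: 5.68
tcp_pos: [0.4405, 0.3188, 0.1564]
eef_rot: [-90.0, -0.0, 19.7]
contact_force: [0.7, 0.7, -0.1]
gripper_width: 0.0006
```

```bash
python3 - <<'E'
from h import *
s=get_state();print(s['tcp_pos'],s['eef_rot'],s['contact_force'])
c=capture('scene');cv2.imwrite('pics/scene3.png',cv2.resize(c['pixels'][120:320,320:540],None,fx=3,fy=3))
E
```

```text
[0.44053205 0.31877381 0.15637453] [-8.99806922e+01 -4.92410292e-02  1.97049716e+01] [ 0.68815547  0.73609027 -0.08684169]
```

View pics/scene3.png

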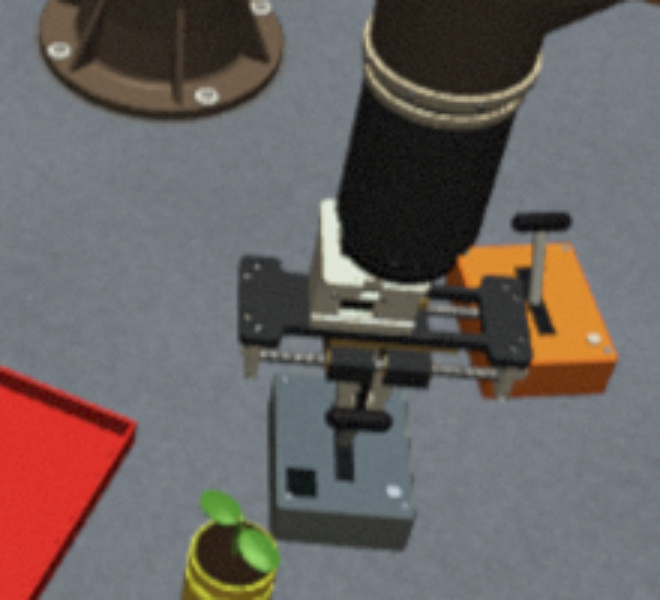

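The lever has swung over with the bar just ahead of the fingers. There's no stop force yet, so I continue in small steps.

>>> apply_moves --rows '[[[0.002,0,0],0],[[0.004,0,0],0],[[0.005,0,0],0],[[0.005,0,0],0]]'

```text
time_s: 6.22
tcp_pos: [0.4446, 0.3199, 0.1559]
eef_rot: [-90.0, 0.1, 19.7]
contact_force: [-3.2, -1.1, 0.1]
gripper_width: 0.0006
```

>>> apply_moves --rows '[[[0.001,0,0],0],[[0.002,0,0],0],[[0.003,0,0],0],[[0.003,0,0],0]]'

```text
time_s: 6.72
tcp_pos: [0.4457, 0.32, 0.1554]
eef_rot: [-90.1, 0.3, 19.7]
contact_force: [-13.7, -0.9, 4.9]
gripper_width: 0.0003
```

Force rose to 14 N while the TCP barely moved, so the lever is at its stop. Back off, go up, and look.

>>> apply_moves --rows '[[[-0.005,0,0],0],[[-0.02,0,0],0],[[-0.04,0,0],0],[[-0.045,-0.03,0],0],[[-0.045,-0.07,0],0],[[-0.045,-0.11,0],0],[[-0.045,-0.14,0],0],[[-0.045,-0.15,0],0],[[-0.045,-0.15,0],0],[[-0.045,-0.15,0],0]]'

```text
time_s: 7.98
tcp_pos: [0.405, 0.3057, 0.305]
eef_rot: [-90.0, 0.1, 19.7]
contact_force: [-0.1, -1.0, -0.2]
gripper_width: 0.0006
```

```bash
cat > lev.py <<'E'
from h import *
import sys
s=get_state();print(s['time_s'],s['tcp_pos'],s['eef_rot'],s['contact_force'])
c=capture('scene');cv2.imwrite('pics/%s.png'%sys.argv[1],cv2.resize(c['pixels'][120:320,260:540],None,fx=2.8,fy=2.8))
t=capture('top');cv2.imwrite('pics/%st.png'%sys.argv[1],cv2.resize(t['pixels'][150:350,150:400],None,fx=3,fy=3))
for n,c in(('S',c),('T',t)):
    vv,uu=np.mgrid[0:480,0:640];w=world(c,uu,vv);hsv=cv2.cvtColor(c['pixels'],cv2.COLOR_BGR2HSV)
    m=((hsv[...,2]<45)&(w[...,2]>.08)&(w[...,2]<.13)&(w[...,1]>.26)&(w[...,1]<.38)&(w[...,0]>.36)&(w[...,0]<.52))
    ys,xs=np.where(m)
    if len(xs):
        p=world(c,xs,ys,.106).mean(0);o=np.array([.4318,.316] if n=='T' else [.441,.3166]);print(n,len(xs),p,'box-x of bar',(p[:2]-o)@[.9415,.337])
E
python3 lev.py lev1
```

```text
7.975 [0.40498901 0.30568241 0.30495812] [-9.00448310e+01  8.21690801e-02  1.96930548e+01] [-0.1288543  -1.00374414 -0.20030155]
S 132 [0.46936216 0.32626495 0.106     ] box-x of bar 0.029960063185023415
T 16 [0.46710782 0.32101808 0.106     ] box-x of bar 0.034933402363013503
```

View pics/lev1.png

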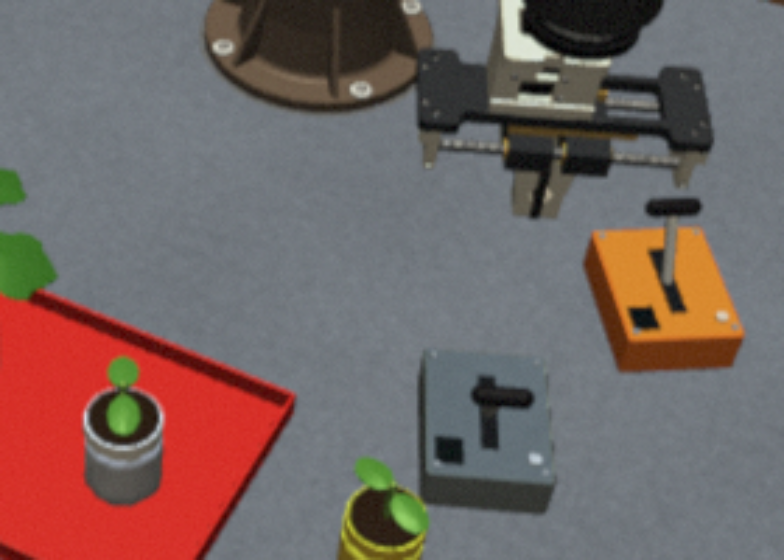

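View pics/lev1t.png

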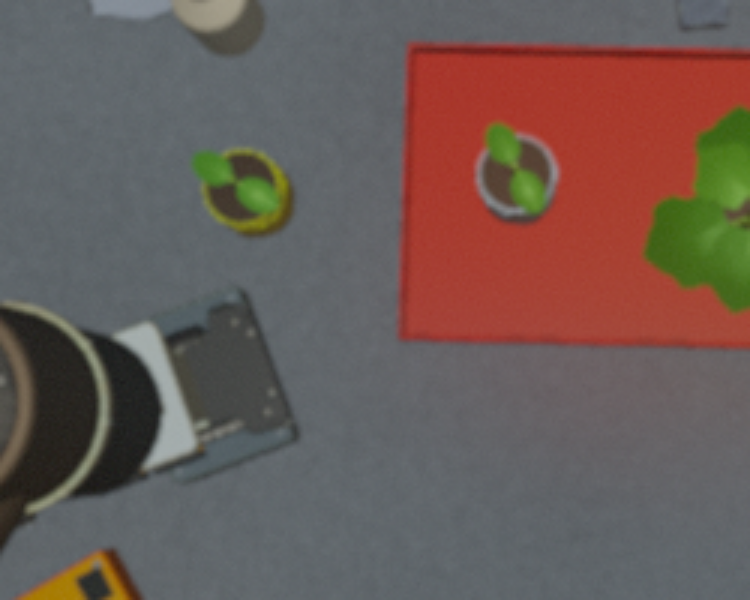

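The scene view puts the bar at +30 mm, so the lever is on its far stop. Next I go beside and above the small seedling, jaws along x, to check it with the wrist camera.

>>> apply_moves --rows '[[[0.01,0,-0.02],-8],[[0.025,0,-0.05],-17],[[0.04,0,-0.08],-26],[[0.055,0,-0.11],-35],[[0.07,0,-0.14],-44],[[0.085,0,-0.17],-53],[[0.1,0,-0.2],-62],[[0.111,0,-0.22],-68],[[0.111,0,-0.227],-70.3],[[0.111,0,-0.227],-70.3],[[0.111,0,-0.227],-70.3]]'

```text
time_s: 9.45
tcp_pos: [0.5862, 0.13, 0.3056]
eef_rot: [-90.0, 0.0, 90.0]
contact_force: [0.0, -0.4, -0.8]
gripper_width: 0.001
```

```bash
python3 - <<'E'
from h import *
import pickle
s=get_state();c=capture('wrist');c['st']=s;pickle.dump(c,open('wrist3.pkl','wb'));save(c,'wrist3.png')
print(s['tcp_pos'],s['eef_rot'],s['joints'].round(1))
E
```

```text
[0.5862357  0.12997966 0.30564819] [-8.99577307e+01  1.88510048e-02  8.99525562e+01] [ 31.1  13.1  -7.9  -0.  -69.  -31.2]
```

View pics/wrist3.png

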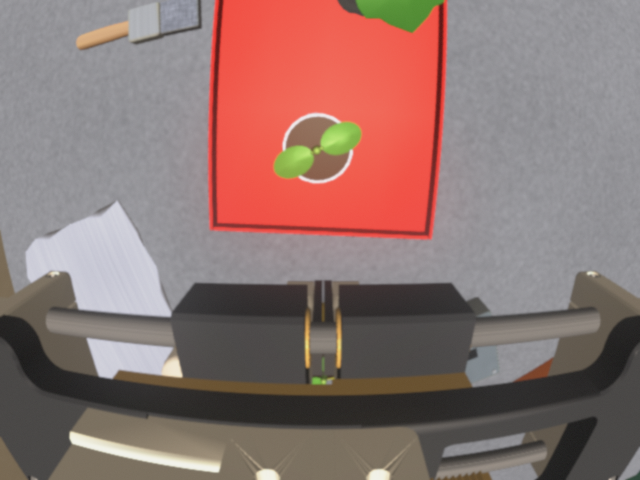

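The wrist view shows the small seedling's stem top at (317,151), clear of the fingers.

```bash
python3 - <<'E'
from h import *
import pickle
c=pickle.load(open('wrist3.pkl','rb'));T=pickle.load(open('top.pkl','rb'))
print('wrist stem',wplane(c,[(317,151)],.119)); print('top',world(T,321.7,205.2,.119))
p=wplane(c,[(212,227),(431,237)],.025);print('tray corners wrist',p);print('top',world(T,286,166,.025),world(T,284.5,265,.025))
m=c['pixels'][100:200,270:370].min(2)>150
ys,xs=np.where(m);(cx,cy),r=cv2.minEnclosingCircle(np.c_[xs+270,ys+100].astype(np.float32));print(cx,cy,r,wplane(c,[(cx,cy)],.079))
cv2.imwrite('pics/w3c.png',cv2.resize(c['pixels'][90:210,250:390],None,fx=4,fy=4))
b,d=wray(c,[(317,151)]);d=d[0]/np.linalg.norm(d[0])
K=T['intrinsics'];R=cv2.Rodrigues(np.array(T['rvec'],float))[0];t=np.array(T['tvec'],float).ravel()
e=R.T@np.array([(321.7-K[0,2])/K[0,0],(205.2-K[1,2])/K[1,1],1]);o=-R.T@t
s=np.linalg.lstsq(np.stack([d,-e],1),o-b,rcond=None)[0];print('tri',b+d*s[0],o+e*s[1])
E
```

```text
wrist stem [[0.59064333 0.06800617 0.119     ]]
top [0.58637682 0.06921107 0.119     ]
tray corners wrist [[0.70475528 0.15121386 0.025     ]
 [0.46969167 0.16246009 0.025     ]]
top [0.69925831 0.15567269 0.025     ] [0.45990804 0.16243049 0.025     ]
317.3208923339844 147.66009521484375 35.64499282836914 [[0.59094473 0.06730449 0.079     ]]
tri [0.59107367 0.06961572 0.08936456] [0.59112629 0.06985008 0.08937806]
```

View pics/w3c.png

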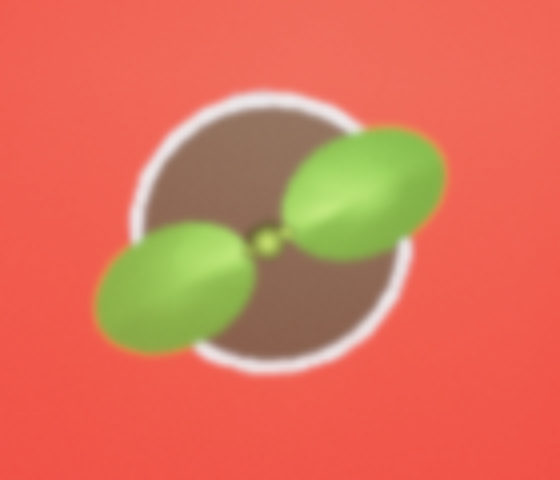

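The close-range wrist view gives the stem at (.5907,.068), between the two fixed-camera values and consistent with the pot rim. Target TCP is (.5907,.068,.2146).

>>> apply_moves --rows '[[[-0.03,0,-0.002],0],[[-0.055,0,-0.0045],0],[[-0.062,0.02,-0.0045],0],[[-0.062,0.05,-0.0045],0],[[-0.062,0.07,-0.0045],0],[[-0.062,0.083,-0.0045],0],[[-0.062,0.091,-0.0045],0],[[-0.062,0.091,-0.0045],0],[[-0.062,0.091,-0.0045],0],[[-0.062,0.091,-0.0045],0]]'

```text
time_s: 10.75
tcp_pos: [0.5912, 0.0679, 0.2159]
eef_rot: [-90.1, -0.0, 90.0]
contact_force: [0.0, -0.5, 0.5]
gripper_width: 0.0004
```

```bash
python3 - <<'E'
from h import *
s=get_state();print(s['tcp_pos'],s['eef_rot'])
c=capture('scene');cv2.imwrite('pics/sc4.png',cv2.resize(c['pixels'][170:320,220:420],None,fx=4,fy=4))
E
```

```text
[0.59122588 0.06786777 0.21586552] [-9.00618617e+01 -2.45778668e-02  8.99974923e+01]
```

View pics/sc4.png

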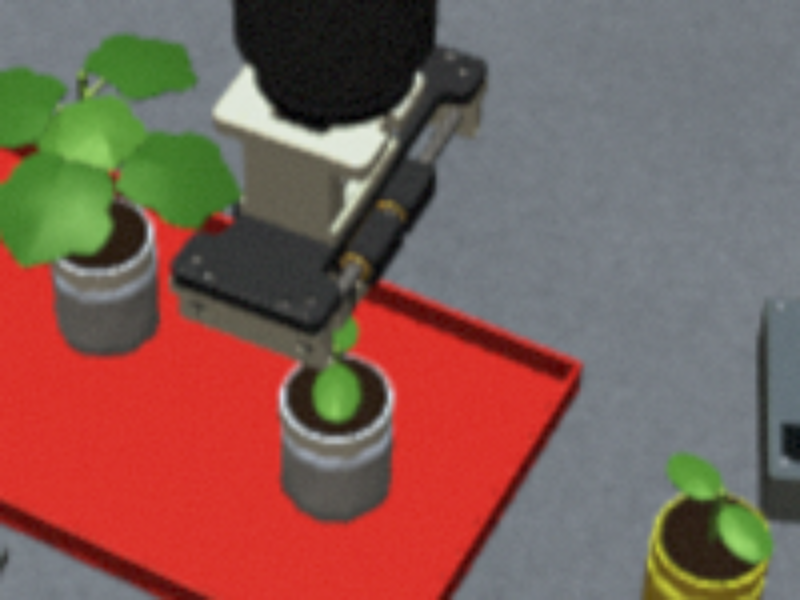

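The fingertips are about 31 mm above the stem top and the body is clear of the leaves. Holding for 2.5 s.

>>> apply_moves --rows '[[[0,0.001,0],0],[[0,0.001,0],0],[[0,0.001,0],0],[[0,0.001,0],0],[[0,0.001,0],0],[[0,0.001,0],0],[[0,0.001,0],0],[[0,0.001,0],0],[[0,0.001,0],0],[[0,0.001,0],0],[[0,0.001,0],0],[[0,0.001,0],0],[[0,0.001,0],0],[[0,0.001,0],0],[[0,0.001,0],0],[[0,0.001,0],0],[[0,0.001,0],0],[[0,0.001,0],0],[[0,0.001,0],0],[[0,0.001,0],0]]'

```text
time_s: 13.3
tcp_pos: [0.591, 0.0678, 0.2142]
eef_rot: [-90.0, -0.0, 90.0]
contact_force: [-0.2, -0.0, -0.5]
gripper_width: 0.0004
```

The hold was steady for 2.5 s. Now up, over to the far side of the lever at about +78 mm box-x, turn to 19.7°, and descend.

>>> apply_moves --rows '[[[0,-0.03,0],0],[[0,-0.07,0],0],[[0.03,-0.09,0.01],8],[[0.07,-0.09,0.025],17],[[0.11,-0.09,0.04],26],[[0.15,-0.09,0.055],35],[[0.19,-0.09,0.065],44],[[0.23,-0.09,0.075],53],[[0.26,-0.09,0.083],62],[[0.272,-0.09,0.083],70],[[0.272,-0.08,0.083],70.3],[[0.272,-0.06,0.083],70.3],[[0.272,-0.04,0.083],70.3],[[0.272,-0.04,0.083],70.3],[[0.272,-0.04,0.083],70.3]]'

```text
time_s: 15.18
tcp_pos: [0.5083, 0.3394, 0.2547]
eef_rot: [-90.0, -0.0, 19.8]
contact_force: [-0.2, 0.3, -0.1]
gripper_width: 0.0005
```

```bash
python3 lev.py lev2; python3 -c "
from h import *
import pickle
s=get_state();c=capture('wrist');c['st']=s;pickle.dump(c,open('wrist4.pkl','wb'));save(c,'wrist4.png')"
```

```text
15.175 [0.50832356 0.33941784 0.2546965 ] [-9.00064259e+01 -2.84120102e-02  1.97590953e+01] [-0.19524144  0.28220292 -0.06510868]
S 129 [0.46945713 0.32618489 0.106     ] box-x of bar 0.03002249953855389
T 58 [0.46092338 0.32645925 0.106     ] box-x of bar 0.030944434722734688
```

View pics/lev2.png

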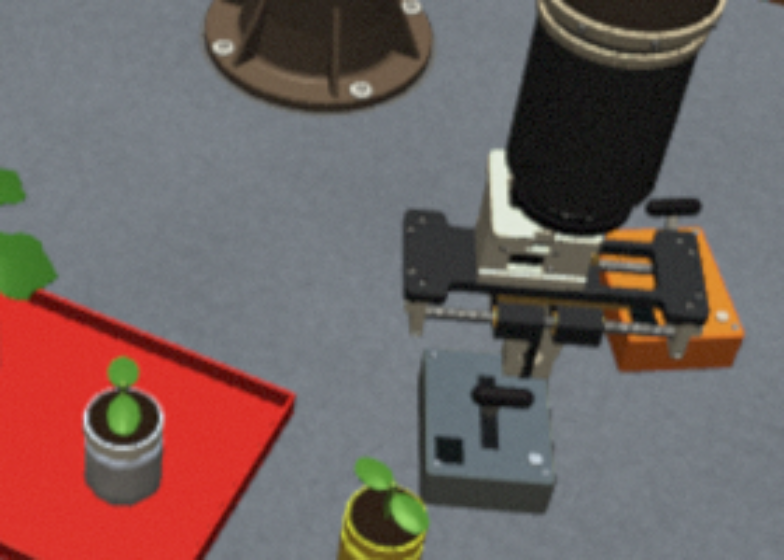

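View pics/wrist4.png

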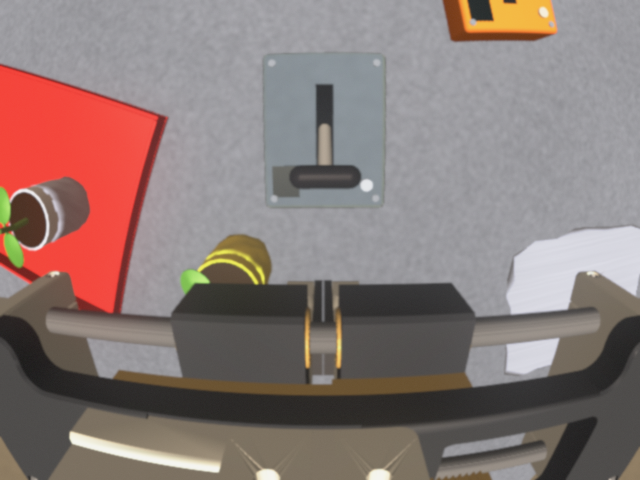

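The lever is still fully over at +31 mm. In the wrist view the bar (290–360, 177) is centred on the tool (323). Check the gap, then descend 99 mm.

```bash
python3 - <<'E'
from h import *
import pickle
c=pickle.load(open('wrist4.pkl','rb'));p=wplane(c,[(325,177)],.104)[0];u=np.array([.9415,.337])
P=wplane(c,[(264,53),(385,53),(384,207),(266,207)],.045);print(P.round(4),P.mean(0))
print(p,'tool ahead of bar',(c['st']['tcp_pos'][:2]-p[:2])@u)
q=wplane(c,[(270,255),(183,280)],.08);print('yellow',q, (q[:,:2]-c['st']['tcp_pos'][:2])@np.array([[.9415,-.337],[.337,.9415]]))
E
```

```text
[[0.3912 0.2471 0.045 ]
 [0.3581 0.3387 0.045 ]
 [0.4785 0.3833 0.045 ]
 [0.5119 0.2903 0.045 ]] [0.43491782 0.31483745 0.045     ]
[0.46486501 0.3253614  0.104     ] tool ahead of bar 0.045812590787576685
yellow [[0.5379924  0.30708445 0.08      ]
 [0.58420657 0.24473665 0.08      ]] [[ 0.01687752 -0.04079014]
 [ 0.03937695 -0.11506476]]
```

>>> apply_moves --rows '[[[-0.012,0.01,0],0],[[-0.012,0.03,0],0],[[-0.012,0.055,0],0],[[-0.012,0.08,0],0],[[-0.012,0.093,0],0],[[-0.012,0.098,0],0],[[-0.012,0.098,0],0],[[-0.018,0.098,0],0],[[-0.026,0.098,0],0],[[-0.034,0.098,0],0],[[-0.042,0.098,0],0],[[-0.05,0.098,0],0],[[-0.058,0.098,0],0],[[-0.066,0.098,0],0],[[-0.074,0.098,0],0],[[-0.08,0.098,0],0],[[-0.086,0.098,0],0],[[-0.086,0.098,0],0],[[-0.086,0.098,0],0]]'

```text
time_s: 17.7
tcp_pos: [0.4268, 0.3106, 0.1561]
eef_rot: [-90.0, 0.0, 19.7]
contact_force: [-0.3, -0.3, 0.3]
gripper_width: 0.0004
```

>>> apply_moves --rows '[[[-0.002,0,0],0],[[-0.004,0,0],0],[[-0.005,0,0],0],[[-0.005,0,0],0]]'

```text
time_s: 18.2
tcp_pos: [0.4241, 0.3104, 0.1571]
eef_rot: [-89.9, -0.3, 19.7]
contact_force: [9.2, 1.9, -1.3]
gripper_width: 0.0003
```

>>> apply_moves --rows '[[[-0.001,0,0],0],[[-0.002,0,0],0],[[-0.002,0,0],0],[[-0.002,0,0],0]]'

```text
time_s: 18.7
tcp_pos: [0.4233, 0.3105, 0.1576]
eef_rot: [-89.9, -0.4, 19.8]
contact_force: [14.1, 1.5, -2.2]
gripper_width: 0.0004
```

At the stop with 14 N. Back off, rise, and move aside.

>>> apply_moves --rows '[[[0.01,0,0],0],[[0.025,0,0],0],[[0.04,0,0],0],[[0.045,-0.03,0],0],[[0.045,-0.07,0],0],[[0.045,-0.11,0],0],[[0.045,-0.15,0],0],[[0.045,-0.17,-0.02],0],[[0.045,-0.17,-0.06],0],[[0.045,-0.17,-0.1],0],[[0.045,-0.17,-0.14],0],[[0.045,-0.17,-0.17],0],[[0.045,-0.17,-0.18],0],[[0.045,-0.17,-0.18],0],[[0.045,-0.17,-0.18],0],[[0.045,-0.17,-0.18],0]]'

```text
time_s: 20.7
tcp_pos: [0.5233, 0.1549, 0.3261]
eef_rot: [-90.0, 0.0, 19.8]
contact_force: [0.1, -0.3, -0.5]
gripper_width: 0.0005
```

```bash
python3 lev.py lev3; python3 -c "
from h import *
save(capture('scene'),'fin.png')"
```

```text
20.7 [0.52327621 0.15491233 0.32610631] [-8.99961515e+01  7.48261858e-03  1.97607207e+01] [ 0.13119275 -0.34425402 -0.49173965]
S 107 [0.41078955 0.30583728 0.106     ] box-x of bar -0.03207017869437827
T 62 [0.40341854 0.30453818 0.106     ] box-x of bar -0.03058377798039938
```

View pics/fin.png

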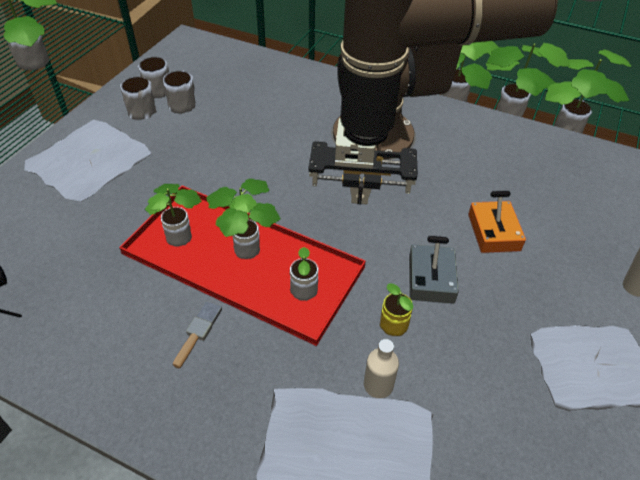

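View pics/lev3.png

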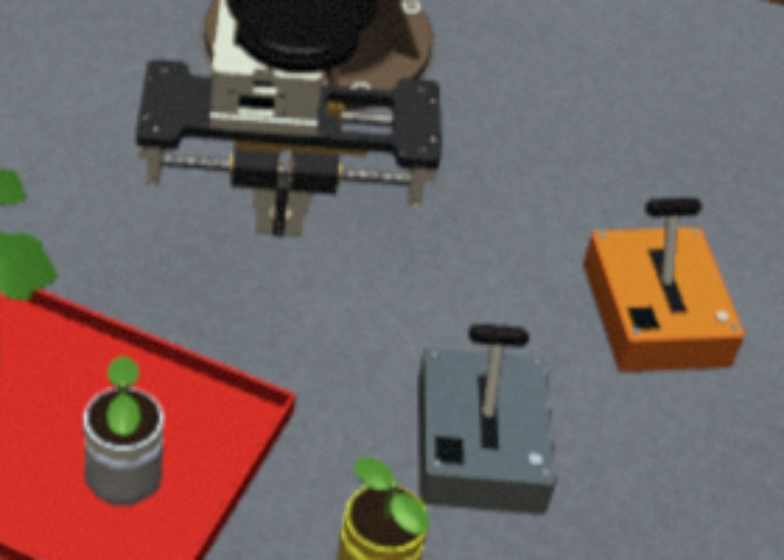

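The final view shows the lever fully back: its bar is at (438,240), box-x −31 mm as at the start. The plants, bottle and brush sit at their original pixels, and the arm is clear.

```bash
python3 -c "
from plant import close_job
print(close_job())"
```

```text
the job is handed in; nothing more can be done
None
```

The clip was recorded in the order asked and handed in with the robot's clock at about 21 s, against the 54 s limit.

- **Start:** I pushed the grey recorder's lever away from the robot to its stop, pressing with about 14 N. Both fixed cameras then put the bar at +30 to +31 mm in the box's x, where the far stop is 31 mm.
- **Pointing:** I held the closed fingertips about 30 mm above the small seedling's stem top (foil pot, in the red tray) for 2.5 s.
- **Stop:** I pushed the lever back to its near stop, again with about 14 N. The bar measured −31 to −32 mm, as at the start.
- **Finish:** the arm ended raised and clear. The plants, pots, bottle, brush, yellow look-alike and orange box appear unmoved in the last scene picture.

**Disagreement:** the top and scene cameras differed by about 9 mm in x, more than the stated 2 mm. The fingertip appeared about 3 px off its projected position in the scene view. I therefore took the seedling's position from the close wrist view, which fell between the two. It was 4 mm from the top camera's value and 6 mm from the scene camera's, so the pointing could be off sideways by a few millimetres.

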